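# Make up two finishing kits on kit boards

## Task

Make up the two finishing kits. On the green board, lay the pale dowel in the middle groove of the ribbed bed and stand the yellow-lidded wax tin on the round felt pad; on the red board, lay the dark dowel in the middle groove, stand the brown, white-lidded oil jar on the round pad and lay the cork block flat and lengthways on the oblong pad. Each thing should lie centred on its place, come to rest and be let go; leave the blue-lidded tin where it stands.

Things in the scene. Friction and masses are not known exactly. Their poses are not given: they have to be found in the camera images.
- green_board: fixed green board 180 x 160 x 10 mm; origin: centre of underside, z up. -y half: 4 ribs, 5 mm high, along x, 22 mm apart, cut away for fingers in the middle (|x| < 22). Middle groove: x 0, y -42; a dowel in it lies along x, axis at z 23. +y half: flat grey pads, tops at z 10: round, 66 across, at x -44, y 40; oblong, 72 (x) x 52, at x 44, y 40 (stays empty)
- red_board: fixed red board 180 x 160 x 10 mm; origin: centre of underside, z up. -y half: 4 ribs, 5 mm high, along x, 22 mm apart, cut away for fingers in the middle (|x| < 22). Middle groove: x 0, y -42; a dowel in it lies along x, axis at z 23. +y half: flat grey pads, tops at z 10: round, 66 across, at x -44, y 40; oblong, 72 (x) x 52, at x 44, y 40
- pale_dowel: pale, cream-coloured round wooden dowel, 24 mm across, 110 mm long, loose, about 40 g, lying on the bench; origin at its middle, on its axis; x along its axis. It rolls easily
- dark_dowel: dark brown round wooden dowel, 24 mm across, 110 mm long, loose, about 50 g, lying on the bench; origin at its middle, on its axis; x along its axis. It rolls easily
- wax_tin: flat round steel tin with a yellow lid, 52 mm across, 36 mm high, loose, about 110 g; origin: centre of its underside; z up
- oil_jar: closed brown round jar with a white lid and a paper band, 44 mm across, 50 mm high, loose, about 130 g; origin: centre of its underside; z up
- cork_block: cork sanding block, 60 x 40 x 30 mm (x, y, z), loose, about 50 g; origin: centre of its underside; x along its length, z up
- blue_tin: flat round steel tin with a blue lid, 52 mm across, 36 mm high, loose, about 110 g; origin: centre of its underside; z up; not part of either kit
Mind the look-alikes: they are no part of the job. Leave any pink or turquoise look-alike of the wax_tin alone. Of the things like the pale_dowel, leave any that is purple; of the rest the smaller one is meant.

How it is judged:
By the outcome, as a careful person would: the job done as asked, in the order asked, and still so for the second after the job is handed in, with the robot touching nothing.
It also fails if it takes over 125 s, if anything falls off the work surface, if the arm or the gripper's body presses on something with over 40 N, if the wrist force passes 120 N, or if a joint passes its speed limit or range.

## Robot

A 6-joint arm with a two-finger parallel gripper is mounted at the origin on the work surface. World frame = base frame: x ahead of the robot, y to its left, z up, the work surface at z = 0. Lengths are in mm, angles in rad, forces in N, time in s.
With the tool pointing down it reaches from about 300 to 775 mm from the base axis. Payload 14.6 kg.
Tool frame: the origin (TCP) lies on the centre line of the jaws, within the pads' length; the fingertips stand 19 mm ahead of it and the grasp point (between the pads) is the TCP (bot.tip_reach is the distance from the TCP to the fingertips, in mm); z points along the fingers, y is the line along which they close (so a half turn about z gives the same grasp; the last joint's range is limited). The gripper opens to 85 mm and grips with 20 to 120 N. Pads are 22 mm wide; open, the fingers measure 114 mm over their backs; the gripper's body (76 mm by 85 mm) begins 54 mm behind the grasp point. The pads swing forward as they close: fully open they stand 13 mm farther back than shut.
Start: joints at [-1.388, 0.3, 1.521, -0, 1.321, -0.067], TCP at [135.959, -532.921, 213.781] pointing down, gripper open.
Joint ranges: [-3.03, 3.03], [-0.79, 2.21], [0.23, 2.52], [-1.04, 4.18], [0, 3.07], [-2.55, 2.55]. Speed limits (rad/s): [2.22, 2.22, 2.57, 3.14, 3.14, 3.14].

## Interface

Orientations are given as a unit quaternion [w, x, y, z].
In Python, from rig import bot gives the robot as it stands. Calls block until the motion is done:
- bot.move_to(position, orientation): joint-space move of the TCP to a pose.
- bot.servo_line(position, attitude=None, speed=150, until_force=None): straight line of the TCP; attitude=None keeps the orientation; speed is the mean speed in mm/s. With until_force (N) it stops when the force on the tool has changed by that much, and returns True; else False.
- bot.move_joints(angles): joint-space move.
- bot.move_gripper(opening, grip_force=None): finger opening in mm; grip_force is the grip in N (None keeps the last); returns when the fingers have stopped.
- bot.dwell(seconds).
- bot.ik(position, orientation): joint angles nearest the present ones, or None.
- bot.read_state(): the state.
- bot.read_camera(name): name is "scene" or "top"; returns a dict with "image" (384x512x3 uint8, blue, green, red), "depth" (384x512 float32, mm along the optical axis (not along the pixel's ray), 0 where there is no reading), "fovy" (degrees; the focal length in pixels is half the picture's height over the tangent of half this angle, whatever the lens; pixels are square), "cx", "cy" (the principal point, pixels), "eye" and "attitude" of the camera in the world. Camera axes: x right, y down, z forward; pixel columns grow to the right and rows downward; lengths in mm; the calibration is good to about 2 mm. A picture is of the moment at which its call begins.
A pose or a line that the arm cannot do raises bot.MotionError and nothing moves.
- bot.finish_job(): hands the job in; it is judged then, once.
The state is a dict: "clock": time; "joint_positions": joint angles; "qvel": joint speeds; "effort": joint torques, N m; "ee_pos": TCP position; "tool_rot": TCP orientation; "ft_force": force on the tool from outside, world axes, zero at the start; "moment": the same for the moment, N m; "grip_width": finger opening in mm; "grip_force": force on a finger pad.
Only numpy, scipy, OpenCV 4.12 (cv2) and the standard library are available. Lean on these libraries where they do the work, as an engineer would, in place of code of your own. Each camera call takes 0.05 s, during which the arm holds its last target. There are 200 camera calls.

## Working session

There is one attempt and no reset: what is moved stays moved. The work goes in short steps, each a Python script; the robot and the scene stay as the last script left them, time stands still between calls to the robot, and variables do not carry over. Pictures are saved under pics/ and viewed, at most 14 in all, crops included, and the job is handed in when it is done.

```bash
mkdir -p pics; ls; python3 - <<'E'
from rig import bot
import cv2,numpy as np
for n in("top","scene"):
    c=bot.read_camera(n); cv2.imwrite(f"pics/{n}0.png",c["image"]); np.savez(f"{n}0.npz",**c)
    print(n,c["fovy"],c["cx"],c["cy"],c["eye"],c["attitude"],[k for k in c], (c["depth"]>0).mean())
print(bot.read_state())
E
```

```text
pics
top 44.392021957912746 257.8534991301064 186.46296034744282 [ 279.54538946   49.31773469 1419.47951272] [ 0.04841994 -0.70237651  0.70744226 -0.06203379] ['image', 'depth', 'fovy', 'cx', 'cy', 'eye', 'attitude'] 0.9958394368489584
scene 53.45340704159148 259.63924637338755 189.9135181603785 [1016.81321544  730.89786124  595.94067144] [-0.15197309  0.27038582  0.8290461  -0.46527224] ['image', 'depth', 'fovy', 'cx', 'cy', 'eye', 'attitude'] 0.9959869384765625
{'clock': 0.1, 'joint_positions': array([-1.38761748e+00,  3.00411298e-01,  1.52155511e+00,  2.54146136e-05,
        1.32069308e+00, -6.65851303e-02]), 'qvel': array([ 0.00074208, -0.00244359, -0.00150859,  0.00164113,  0.0010975 ,
        0.0006341 ]), 'effort': array([ 2.60099187e-03, -5.44369340e+01, -3.62368512e+01, -3.61267701e-05,
        2.99530366e-03, -8.91609176e-06]), 'ee_pos': array([ 135.91391801, -532.69442074,  213.26511363]), 'tool_rot': array([-5.33229967e-04,  9.92212625e-01,  1.24554498e-01, -1.87896840e-05]), 'ft_force': array([-0.72554162,  0.16764649, -0.18311519]), 'moment': array([ 0.05577709, -0.01024197,  0.00202375]), 'grip_force': 0.0, 'grip_width': 85.70114960200098}
```

View pics/top0.png

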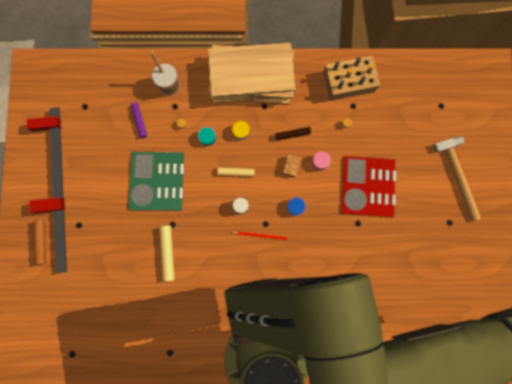

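View pics/scene0.png

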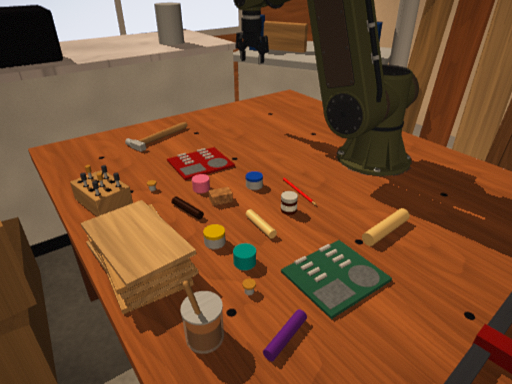

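Top view (up = +x, left = +y). Candidates:
- **Pale dowel:** small cream (236,172), large cream (167,252), purple (139,120). I choose the small cream one.
- **Wax tin:** yellow (241,130), turquoise (207,136), pink (321,160), blue (296,206). I choose yellow.
- **Dark dowel:** (293,133).
- **Jar:** (240,205).
- **Cork:** (291,166).
- **Boards:** green (157,181), red (369,187), with ribs on the right, so yaw ≈ 0.

```bash
cat > h.py <<'E'
from rig import bot
import cv2,numpy as np
from scipy.spatial.transform import Rotation as R
def geo(c):
    a=c["attitude"]; f=192/np.tan(np.radians(float(c["fovy"]))/2)
    return R.from_quat([*a[1:],a[0]]).as_matrix(),f
def ray(c,uv,z):
    M,f=geo(c); uv=np.atleast_2d(uv).astype(float)
    d=np.c_[(uv[:,0]-c["cx"])/f,(uv[:,1]-c["cy"])/f,np.ones(len(uv))]@M.T
    return c["eye"]+d*((z-c["eye"][2])/d[:,2])[:,None]
def depth_z(c,u,v):
    M,f=geo(c); D=c["depth"][int(v),int(u)]
    return (c["eye"]+D*(M@[(u-c["cx"])/f,(v-c["cy"])/f,1]))[2]
def blob(c,lo,hi,roi):   # roi u0,v0,u1,v1
    u0,v0,u1,v1=roi
    hsv=cv2.cvtColor(c["image"],cv2.COLOR_BGR2HSV)
    m=np.zeros(hsv.shape[:2],np.uint8); m[v0:v1,u0:u1]=cv2.inRange(hsv,np.array(lo),np.array(hi))[v0:v1,u0:u1]
    m=cv2.morphologyEx(m,cv2.MORPH_CLOSE,np.ones((3,3)))
    k=max(cv2.findContours(m,cv2.RETR_EXTERNAL,cv2.CHAIN_APPROX_NONE)[0],key=cv2.contourArea)
    g=np.zeros_like(m); cv2.drawContours(g,[k],-1,255,-1)
    v,u=np.nonzero(g); return np.c_[u,v].astype(float)
def rect(P): # world pixel points -> centre, long axis angle, size
    (x,y),(w,h),a=cv2.minAreaRect(P[:,:2].astype(np.float32))
    if w<h: w,h,a=h,w,a+90
    return np.array([x,y]),(a+90)%180-90,(w,h)
E
python3 - <<'E'
from h import *
c=dict(np.load("top0.npz"))
cv2.imwrite("pics/crop1.png",cv2.resize(c["image"][110:225,120:400],None,fx=2.8,fy=2.8,interpolation=cv2.INTER_CUBIC))
hsv=cv2.cvtColor(c["image"],cv2.COLOR_BGR2HSV)
for n,(u,v) in dict(pale=(236,172),wax=(241,130),dark=(293,133),jar=(240,205),cork=(291,166),blue=(296,206),green=(150,190),red=(369,187),pg=(143,195),pr=(355,199),bench=(260,190)).items():
    print(n,hsv[v,u],round(depth_z(c,u,v),1),ray(c,(u,v),0)[0].round(),)
E
```

```text
pale [ 21 138 231] 23.0 [549.  88.   0.]
wax [ 24 255 233] 38.3 [681.  72.   0.]
dark [  9 207  59] 22.9 [671. -90.   0.]
jar [ 21  59 226] 49.0 [447.  76.   0.]
cork [ 15 171 200] 36.3 [566. -82.   0.]
blue [107 211 169] 39.8 [442. -95.   0.]
green [ 23  47 124] 8.8 [494. 349.   0.]
red [  2 255 171] 9.0 [ 500. -320.    0.]
pg [ 21  48 122] 12.6 [479. 369.   0.]
pr [ 21  48 123] 12.5 [ 463. -275.    0.]
bench [ 13 198 201] 1.9 [492.  14.   0.]
```

View pics/crop1.png

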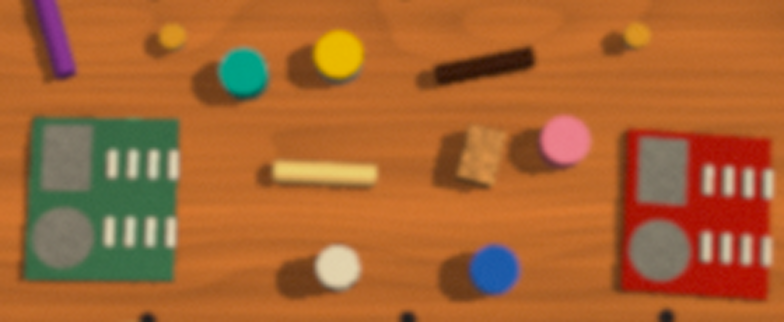

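The crop shows the cream dowel at full (236,172), the yellow tin at (241,129), the dark dowel at (293,133), the white-lidded jar at (240,205) and the cork at (292,165). These match the descriptions. Next I measure them in both views.

```bash
cat > meas.py <<'E'
from h import *
G=([65,80,30],[88,255,255]); RD=([0,235,60],[6,255,255])
T=dict(green=(*G,(110,140,200,220),10),red=(*RD,(330,145,410,225),10),
 pale=([18,90,160],[30,200,255],(205,160,265,185),12), wax=([22,200,120],[32,255,255],(225,115,258,148),36),
 dark=([0,0,0],[20,255,95],(273,122,315,142),12), jar=([15,0,150],[35,110,255],(225,190,256,220),50),
 blue=([100,120,60],[118,255,255],(280,190,312,222),36))
def board(P):  # outline -> centre, yaw
    c,a,s=rect(P); return c,(a+90 if a<0 else a-90),s
if __name__=="__main__":
    c=dict(np.load("top0.npz"))
    for n,(lo,hi,roi,z) in T.items():
        uv=blob(c,lo,hi,roi); print(n,uv.mean(0).round(1),*[np.round(q,1) for q in rect(ray(c,uv,z))],"mean",ray(c,uv,z).mean(0)[:2].round(1))
    for n,roi in dict(cg=(133,150,158,180),rg=(130,180,158,208),cr=(346,155,368,187),rr=(342,186,372,212)).items():
        uv=blob(c,[10,20,90],[35,70,150],roi); print(n,uv.mean(0).round(1),*[np.round(q,1) for q in rect(ray(c,uv,10))])
    s=dict(np.load("scene0.npz")); i=s["image"]
    big=lambda a:cv2.resize(a,None,fx=4,fy=4,interpolation=cv2.INTER_CUBIC)
    a=big(c["image"][145:190,270:310]); b=big(s["image"][160:260,150:310])
    o=np.zeros((400,810,3),np.uint8); o[:180,:160]=a; o[:,170:]=b[:,:640]; cv2.imwrite("pics/cork.png",o[:,:800])
E
python3 meas.py
```

```text
green [161.3 183.3] [521.8 329.2] -0.9 [168.8 149.8] mean [513.3 313. ]
red [372.2 176.9] [ 531.5 -316.9] 85.0 [155.3 116.1] mean [ 529.5 -328.8]
pale [235.4 171.3] [548.4  88.9] 87.1 [112.5  20.9] mean [548.3  88.9]
wax [240.3 129.3] [673.6  73.5] 44.0 [50.3 47.9] mean [673.3  73.5]
dark [292.4 133.4] [666.1 -86.2] -78.6 [109.9  21.2] mean [666.5 -86.8]
jar [240.2 205. ] [440.8  74.7] -0.3 [41.3 41. ] mean [440.7  74.1]
blue [295.9 206. ] [438.4 -90.9] -45.8 [46.6 45.9] mean [438.5 -90.6]
cg [143.4 165.7] [566.9 368.3] 1.5 [69.1 45.5]
rg [142.  194.5] [479.3 370.1] 89.7 [60.2 57.8]
cr [356.1 170.7] [ 549.4 -279.8] -2.5 [65.  43.1]
rr [355.1 199. ] [ 461.6 -273.2] 89.6 [55.2 55. ]
```

View pics/cork.png

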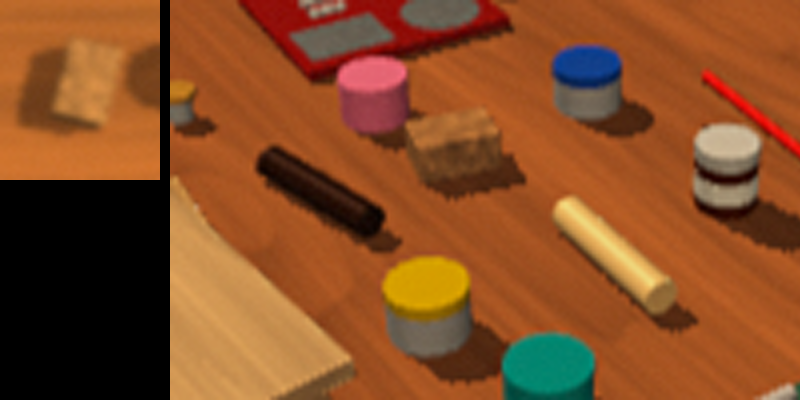

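The cork lies flat at about 39 x 58 mm, with its top corners near (287,154), (300,157), (296,177) and (283,173). Next I measure the ribs, cork and board outlines properly.

```bash
python3 - <<'E'
from h import *
c=dict(np.load("top0.npz"));s=dict(np.load("scene0.npz"))
def allmask(lo,hi,roi,bgr=False):
    u0,v0,u1,v1=roi; h=cv2.cvtColor(c["image"],cv2.COLOR_BGR2HSV)[v0:v1,u0:u1]
    v,u=np.nonzero(cv2.inRange(h,np.array(lo),np.array(hi))); return np.c_[u+u0,v+v0].astype(float)
for n,roi in dict(G=(154,150,190,215),R=(368,155,402,215)).items():
    uv=allmask([0,0,140],[90,110,255],roi); P=ray(c,uv,15); print("ribs",n,len(uv),[np.round(q,1) for q in rect(P)],P.mean(0).round(1))
uv=blob(c,[45,60,30],[95,255,255],(110,135,200,225)); P=ray(c,uv,10); print("green",[np.round(q,1) for q in rect(P)])
h=cv2.cvtColor(c["image"],cv2.COLOR_BGR2HSV)
h[...,0]=(h[...,0].astype(int)+90)%180
m=np.zeros((384,512),np.uint8); m[150:222,335:402]=cv2.inRange(h,np.array([80,215,60]),np.array([97,255,255]))[150:222,335:402]
k=max(cv2.findContours(m,0,1)[0],key=cv2.contourArea)[:,0]; print("red",[np.round(q,1) for q in rect(ray(c,k,10))])
# cork by depth height
M,f=geo(c); v,u=np.mgrid[145:185,275:308]; D=c["depth"][145:185,275:308]
W=c["eye"]+(np.stack([(u-c["cx"])/f,(v-c["cy"])/f,np.ones_like(u,float)],-1)*D[...,None])@M.T
k=W[...,2]>20; print("cork depth",k.sum(),[np.round(q,1) for q in rect(W[k])],W[k].mean(0).round(1))
print("cork corners",ray(c,[(287.5,154.5),(300.5,157.5),(296.2,176.7),(283.5,173)],30)[:,:2].round(1))
# scene-view checks: lid tops
for n,lo,hi,roi,z in [("wax",[20,200,120],[32,255,255],(195,215,235,245),36),("pale",[16,80,120],[30,200,255],(240,205,285,242),12),("dark",[0,0,0],[20,255,80],(170,195,208,222),12),("jar",[12,0,140],[35,110,255],(275,190,302,205),50),("blue",[100,120,60],[118,255,255],(240,168,268,186),36)]:
    uv=blob(s,lo,hi,roi); print(n,uv.mean(0).round(1),ray(s,uv,z).mean(0).round(1))
print(bot.tip_reach)
E
```

```text
ribs G 334 [array([521.4, 286.1]), np.float64(-1.0), array([107.2,  76.4])] [521.4 285.4  15. ]
ribs R 272 [array([ 498.7, -357.5]), np.float64(-5.0), array([103.3,  74.4])] [ 499.6 -356.8   15. ]
green [array([521.6, 329.2]), np.float64(-1.0), array([174.9, 155.4])]
red [array([ 501.7, -315.3]), np.float64(-4.3), array([178.5, 158.2])]
cork depth 269 [array([432.8, -30.5]), np.float64(-20.4), array([342.9,  43. ])] [556.8 -75.9  64.7]
cork corners [[ 595.9  -69. ]
 [ 586.5 -108.2]
 [ 527.6  -93.9]
 [ 539.1  -55.9]]
wax [213.6 231.5] [676.9  79.1  36. ]
pale [260.8 223.1] [546.5  91.4  12. ]
dark [188.3 208.9] [667.4 -77.2  12. ]
jar [288.9 195.2] [441.5  76.7  50. ]
blue [253.8 176.5] [443.9 -83.   36. ]
19.0
```

```bash
cat > act.py <<'E'
from h import *
def quat(phi):  # tool down, jaws closing along phi (deg); half turn nearest present last joint
    p=np.radians(phi); y=[np.cos(p),np.sin(p),0]; x=[-np.sin(p),np.cos(p),0]
    q=R.from_matrix(np.c_[x,y,[0,0,-1]]).as_quat(); return np.r_[q[3],q[:3]]
def best(p,phi):
    j0=bot.read_state()["joint_positions"]; o=[]
    for a in (phi,phi+180):
        j=bot.ik(p,quat(a))
        if j is not None: o.append((abs(j[5]),a))
    return quat(min(o)[1])
def say(t):
    s=bot.read_state(); print(t,"t",round(s["clock"],1),"p",s["ee_pos"].round(1),"w",round(s["grip_width"],1),"g",round(s["grip_force"],1),"F",s["ft_force"].round(1))
def pick(xy,phi,z,opening,force,H=130):
    bot.move_gripper(opening); q=best([*xy,H],phi)
    bot.move_to([*xy,H],q); bot.servo_line([*xy,z+12],speed=200)
    print("contact",bot.servo_line([*xy,z],speed=60,until_force=15)); say("down")
    bot.move_gripper(0,force); say("grip")
    bot.servo_line([*xy,H],speed=200); say("lift")
def place(xy,phi,z,opening,H=130):
    q=best([*xy,H],phi); bot.move_to([*xy,H],q); bot.servo_line([*xy,z+10],speed=180); bot.dwell(.2); say("above")
    print("contact",bot.servo_line([*xy,z-2],speed=25,until_force=4)); say("set")
    bot.move_gripper(opening); bot.dwell(.2); bot.servo_line([*xy,H],speed=200); say("away")
def snap(n):
    c=bot.read_camera("top"); cv2.imwrite(f"pics/{n}.png",c["image"]); return c
E
python3 - <<'E'
from act import *
pick((548.2,89.2),-2.9,21,60,40)
place((521.2,286.6),88.9,32,48)
E
```

```text
contact False
down t 4.1 p [548.2  89.2  21. ] w 60.2 g 0.0 F [-0.4 -0.7 -0. ]
grip t 4.7 p [548.2  89.2  21. ] w 0.1 g 0.0 F [ 0.3  0.6 -0.7]
lift t 5.4 p [547.7  89.1 128.9] w 0.4 g 0.0 F [ 0.7 -0.7  0.1]
above t 7.4 p [521.8 286.8  43.3] w 0.3 g 0.0 F [-1.2  0.2 -0.1]
contact False
set t 8.0 p [521.2 286.6  29.9] w 0.0 g 0.0 F [ 0.7 -0.2 -0.1]
away t 9.4 p [520.7 286.4 128.8] w 48.5 g 0.0 F [-0.2  1.1 -0.3]
```

The jaws shut on nothing, so I take another look.

```bash
python3 - <<'E'
from act import *
c=snap("miss"); s=bot.read_camera("scene"); cv2.imwrite("pics/miss_s.png",cv2.resize(s["image"][120:320,180:440],None,fx=3,fy=3))
E
```

```text
(no output)
```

View pics/miss_s.png

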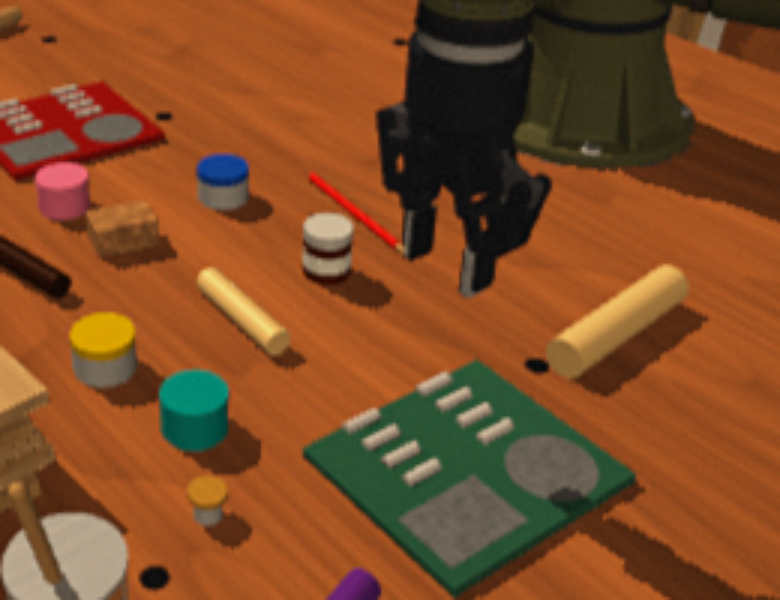

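View pics/miss.png

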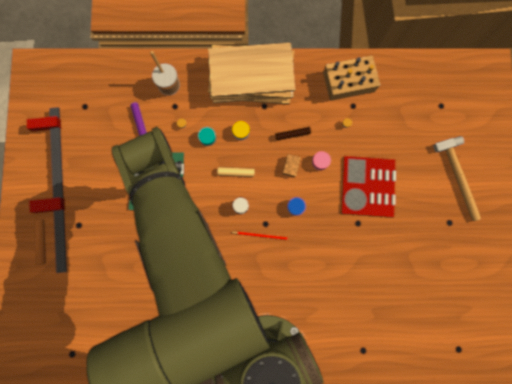

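```bash
python3 - <<'E'
from act import *
s=bot.read_camera("scene")
for u,v in [(180+412/3,120+252/3),(180+475/3,120+290/3)]:
    print(ray(s,(u,v),110)[0].round(), round(float(s["depth"][int(v)-3,int(u)])), depth_z(s,u,v-3).round(1), (geo(s)[0]@np.array([(u-s["cx"])/geo(s)[1],(v-3-s["cy"])/geo(s)[1],1])*s["depth"][int(v)-3,int(u)]+s["eye"]).round(0))
st=bot.read_state(); print(st["ee_pos"],st["tool_rot"],quat(88.9),st["grip_width"])
for f in ("top","scene"):
    d=dict(np.load(f+"0.npz")); print(d["eye"],bot.read_camera(f)["eye"])
E
```

```text
[476. 217. 110.] 792 164.0 [529. 266. 164.]
[474. 281. 110.] 754 163.0 [526. 323. 163.]
[520.5928699  286.29375713 128.2583979 ] [-1.23742799e-03  9.61729400e-03  9.99952811e-01 -5.93484755e-04] [0.         0.00959916 0.99995393 0.        ] 48.07138798811161
[ 279.54538946   49.31773469 1419.47951272] [ 279.54538946   49.31773469 1419.47951272]
[1016.81321544  730.89786124  595.94067144] [1016.81321544  730.89786124  595.94067144]
```

The fingertips appear at z ≈ 160 when the state says they should be near 109. The xy agrees with the state. A guarded touch on bare bench will settle the true tip height.

```bash
python3 - <<'E'
from act import *
bot.move_gripper(24)
p=[520,200]; bot.move_to([*p,90],best([*p,90],0)); bot.servo_line([*p,30],speed=120); bot.dwell(.2); say("a")
try:
    print(bot.servo_line([*p,-45],speed=30,until_force=4))
except bot.MotionError as e: print(e)
say("b")
s=bot.read_camera("scene"); cv2.imwrite("pics/touch.png",cv2.resize(s["image"][120:320,180:440],None,fx=3,fy=3))
E
```

```text
a t 12.1 p [520.4 200.1  30.8] w 23.8 g 0.0 F [0.  0.5 0. ]
True
b t 13.7 p [520.1 200.  -17.5] w 24.1 g 4.1 F [-0.9 -0.6  8.7]
```

View pics/touch.png

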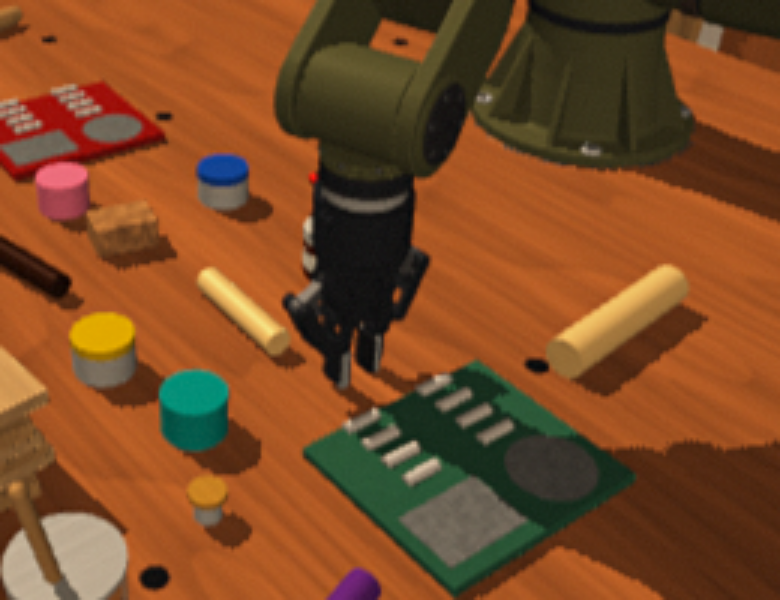

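Contact came at a reported z of -17.5. The fingertips therefore sit 36.5 mm higher than stated, and the dowel was missed from above without being disturbed. I'll correct for this offset and retry.

```bash
sed -i 's/^def pick(xy,phi,z,opening,force,H=130):/ZO=36.5  # real grasp height minus reported TCP z, from the touch test\ndef pick(xy,phi,z,opening,force,H=100):\n    z-=ZO/; s/^def place(xy,phi,z,opening,H=130):/def place(xy,phi,z,opening,H=100):\n    z-=ZO/' act.py
python3 - <<'E'
from act import *
bot.servo_line([520,200,60],speed=200)
pick((548.2,89.2),-2.9,21,50,40)
if bot.read_state()["grip_width"]>18: place((521.2,286.6),88.9,32,44)
E
```

```text
contact False
down t 16.2 p [548.1  89.2 -15.5] w 49.7 g 0.0 F [ 0.2 -0.7 -1. ]
grip t 16.5 p [548.5  89.2 -15.1] w 22.4 g 39.2 F [-1.6 -0.6  4.4]
lift t 17.2 p [547.6  89.1  98.8] w 22.3 g 39.2 F [-0.2 -0.3  0.6]
above t 19.3 p [521.8 286.8   6.8] w 22.5 g 39.2 F [0.9 0.6 0.6]
contact True
set t 19.7 p [521.4 287.2  -3.4] w 22.4 g 39.5 F [0.3 3.9 1.8]
away t 20.9 p [520.7 286.3  98.9] w 44.3 g 0.0 F [-0.4  0.3 -0.5]
```

Dowel gripped and set. Next is the wax tin, then a check from a clear view.

```bash
python3 - <<'E'
from act import *
pick((673.5,73.5),0,20,70,40)
if bot.read_state()["grip_width"]>40: place((478.7,370.0),-1.1,30,68)
bot.move_to([560,-60,110],best([560,-60,110],11.4))
c=snap("g1"); np.savez("g1.npz",**c)
cv2.imwrite("pics/g1c.png",cv2.resize(c["image"][130:230,100:310],None,fx=3.6,fy=3.6,interpolation=cv2.INTER_CUBIC))
for n,lo,hi,roi,z in [("pale",[17,90,160],[30,200,255],(150,145,195,215),23),("wax",[22,200,110],[32,255,255],(115,170,170,215),46)]:
    uv=blob(c,lo,hi,roi); P=ray(c,uv,z); print(n,[np.round(q,1) for q in rect(P)],P.mean(0).round(1))
E
```

```text
contact False
down t 23.4 p [673.4  73.5 -16.6] w 70.1 g 0.0 F [ 0.  -0.3  0.9]
grip t 23.7 p [673.9  73.5 -15.9] w 51.1 g 41.8 F [0.2 0.5 3.6]
lift t 24.4 p [672.8  73.4  98.4] w 51.2 g 41.8 F [ 0.2 -0.3 -2.3]
above t 26.6 p [479.3 370.3   4.8] w 51.1 g 41.8 F [ 0.7 -0.6 -1.4]
contact True
set t 27.0 p [478.6 370.   -6. ] w 51.0 g 42.4 F [-1.9 -0.1  5.1]
away t 28.2 p [478.2 369.7  98.8] w 68.4 g 0.0 F [-0.9 -0.4 -0.3]
pale [array([524.1, 285. ]), np.float64(-0.6), array([109.7,  21.2])] [529.4 287.6  23. ]
wax [array([478.5, 369.5]), np.float64(-88.4), array([49.7, 48. ])] [477.8 369.4  46. ]
```

View pics/g1c.png

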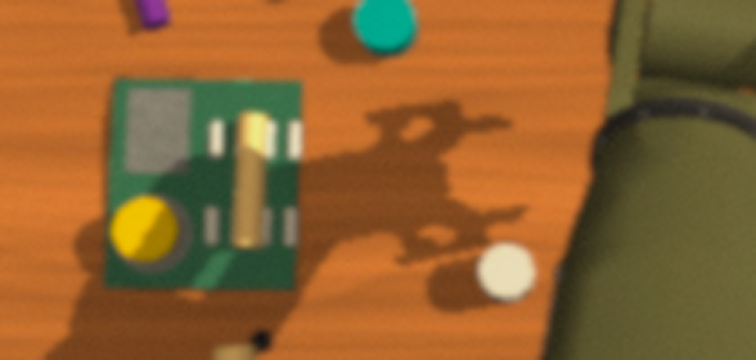

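The dowel is in the middle groove (crop (250,180)) and the tin is on the round pad (crop (146,228)), both partly in the arm's shadow. I'll re-measure them when the arm is clear. The red kit comes next.

```bash
python3 - <<'E'
from act import *
pick((666.3,-86.5),11.4,21,50,40)
if bot.read_state()["grip_width"]>18: place((498.6,-357.3),85.6,32,44)
c=snap("r1"); np.savez("r1.npz",**c)
for n,lo,hi,roi,z in [("pale",[17,90,100],[30,200,255],(150,145,195,215),23),("wax",[22,200,110],[32,255,255],(115,170,170,215),46)]:
    uv=blob(c,lo,hi,roi); P=ray(c,uv,z); print(n,[np.round(q,1) for q in rect(P)],P.mean(0).round(1))
cv2.imwrite("pics/r1c.png",cv2.resize(c["image"][145:225,110:260],None,fx=5,fy=5,interpolation=cv2.INTER_CUBIC))
E
```

```text
contact False
down t 31.7 p [666.2 -86.5 -15.6] w 49.9 g 0.0 F [ 0.3 -0.3 -0. ]
grip t 32.1 p [666.6 -86.5 -15.1] w 22.4 g 39.3 F [-0.2  0.1  3.1]
lift t 32.8 p [665.6 -86.4  98.5] w 22.6 g 39.2 F [ 0.4  0.6 -0.1]
above t 34.9 p [ 499.2 -357.7    6.8] w 22.5 g 39.2 F [-0.2  0.6  1. ]
contact True
set t 35.3 p [ 498.7 -357.9   -3.6] w 22.6 g 39.4 F [ 0.9 -3.6  2.1]
away t 36.5 p [ 498.2 -356.9   98.8] w 43.9 g 0.0 F [-0.   0.9  0.2]
pale [array([522.6, 288.3]), np.float64(-1.2), array([112.8,  26.7])] [521.4 288.5  23. ]
wax [array([477.2, 369.4]), np.float64(45.4), array([51. , 49.1])] [477.1 369.3  46. ]
```

View pics/r1c.png

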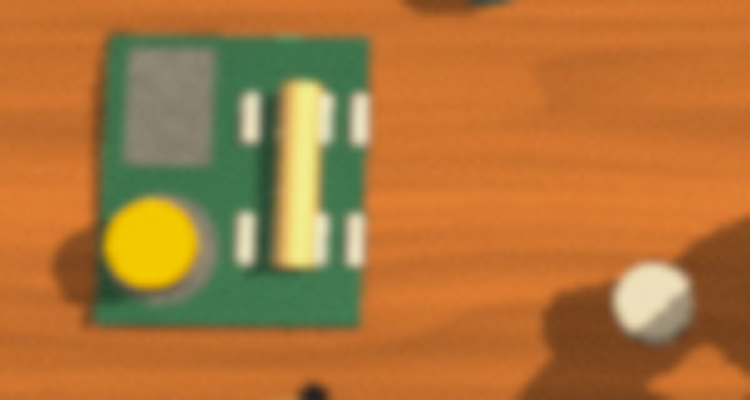

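The green kit is good: the dowel is centred in the middle groove (crop (300,175)) and the tin is within about 2 mm of its pad. Jar and cork are next.

```bash
python3 - <<'E'
from act import *
pick((440.7,74.4),0,26,66,40)
if bot.read_state()["grip_width"]>35: place((461.2,-272.6),-4.4,36,62)
else: raise SystemExit
pick((562.2,-81.8),76.7,21,62,30)
if bot.read_state()["grip_width"]>30: place((549,-279.3),85.6,31,54)
bot.move_to([480,-20,150],best([480,-20,150],0)); bot.move_to([400,150,150],best([400,150,150],0))
c=snap("r2"); np.savez("r2.npz",**c)
for n,lo,hi,roi,z in [("dark",[0,0,0],[20,255,75],(368,150,402,222),23),("jar",[12,0,150],[35,110,255],(340,184,372,214),60),("cork",[9,90,100],[20,235,255],(342,145,375,188),40)]:
    uv=blob(c,lo,hi,roi); P=ray(c,uv,z); print(n,[np.round(q,1) for q in rect(P)],P.mean(0).round(1))
cv2.imwrite("pics/r2c.png",cv2.resize(c["image"][145:225,265:415],None,fx=5,fy=5,interpolation=cv2.INTER_CUBIC))
E
```

```text
contact False
down t 39.5 p [440.7  74.4 -10.5] w 65.9 g 0.0 F [ 0.2 -0.2  0.6]
grip t 39.8 p [441.   74.4 -10.1] w 43.1 g 40.3 F [-1.3  0.5  6.8]
lift t 40.5 p [440.2  74.4  99.1] w 43.3 g 40.8 F [ 0.1  0.  -1.6]
above t 42.7 p [ 461.8 -272.9   10.7] w 43.3 g 40.8 F [ 0.7  0.1 -1.2]
contact True
set t 43.1 p [ 4.613e+02 -2.727e+02 -4.000e-01] w 43.5 g 40.8 F [ 1.4 -0.8  2.3]
away t 44.3 p [ 460.8 -272.3   99. ] w 61.7 g 0.0 F [-1.1  0.   0.2]
contact False
down t 46.5 p [562.1 -81.8 -15.5] w 62.0 g 0.0 F [-0.7  0.5 -0.5]
grip t 46.8 p [562.5 -81.8 -15.1] w 40.0 g 31.6 F [-0.1 -1.   3.9]
lift t 47.5 p [561.6 -81.7  98.7] w 39.3 g 31.2 F [ 0.5  0.6 -0.8]
above t 50.7 p [ 549.6 -279.6    5.8] w 39.6 g 31.2 F [ 0.4 -1.  -0.9]
contact True
set t 51.1 p [ 549.1 -279.4   -5.3] w 39.2 g 32.1 F [-0.2  0.3  4.2]
away t 52.3 p [ 548.5 -279.    98.8] w 54.2 g 0.0 F [ 0.4  0.2 -1. ]
dark [array([ 496.2, -354.8]), np.float64(-6.3), array([105.4,  17.3])] [ 497.  -355.2   23. ]
jar [array([ 459.6, -272.2]), np.float64(-2.3), array([44.4, 38.2])] [ 459.8 -272.1   60. ]
cork [array([ 557.9, -279.8]), np.float64(-2.1), array([131.6,  97.1])] [ 599.6 -277.8   40. ]
```

View pics/r2c.png

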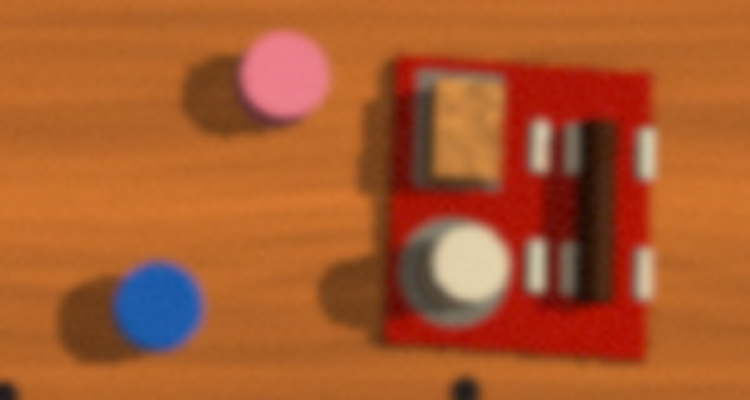

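The red board holds the cork on the oblong pad (crop (468,130)), the jar on the round pad (crop (470,262)) and the dark dowel in the middle groove (crop (597,211)), all within about 2 mm. The blue tin has not moved. I'm handing the job in.

```bash
python3 -c "
from rig import bot
bot.dwell(.5); print(bot.read_state()['clock'], bot.finish_job())"
```

```text
the job is handed in; nothing more can be done
54.75 None
```

Both kits are made up and the job is handed in at 54.8 s, with every piece within about 2 mm of its place by the camera and the blue-lidded tin not moved; the first reach closed above the pale dowel because the fingertips sit 36.5 mm higher than stated, and I corrected for that.

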